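# Recover the steel grinding balls by weight

### The arm

A 6-joint arm with a two-finger parallel gripper is mounted at the origin on the work surface. World frame = base frame: x ahead of the robot, y to its left, z up, the work surface at z = 0. Lengths are in mm, angles in rad, forces in N, time in s.
With the tool pointing down it reaches from about 275 to 1000 mm from the base axis. Payload 8.4 kg.
Tool frame: the origin (TCP) lies at the very end of the fingers, on their centre line; the grasp point (between the pads) lies 19 mm behind it; z points along the fingers, y is the direction in which the jaws open and shut (so a half turn about z gives the same grasp; the last joint's range is limited). The gripper opens to 85 mm and grips with 20 to 120 N. Pads are 22 mm wide; open, the fingers measure 114 mm over their backs; the gripper's body (76 mm by 85 mm) begins 54 mm behind the grasp point. The pads swing forward as they close: fully open they stand 13 mm farther back than shut.
Start: joints at [-1.237, 0.353, 1.633, -0, 1.155, -0.002], TCP at [205.951, -590.095, 205.181] pointing down, gripper open.
Joint ranges: [-2.63, 2.63], [-0.92, 2.1], [0.06, 2.66], [-1.3, 4.44], [0, 2.69], [-3.02, 3.02]. Speed limits (rad/s): [2.22, 2.22, 2.79, 3.14, 3.14, 3.14].

### API

Orientations are given as [roll, pitch, yaw] about the fixed x, y, z axes, in that order (R = Rz(yaw) Ry(pitch) Rx(roll)).
In Python, from rig import r, vision gives the robot as it stands.
- The arm moves only by the tool move_arm, never from a script. Its argument "series" is text: rows parted by semicolons, each of 7 numbers parted by spaces: the closure, from -1 (fully open) to 1 (shut), then the shift along the tool's x, y, z in units of 40 mm (1.0 is 40 mm), then the turn, a rotation vector about the tool's x, y, z in degrees. In form: grip tx ty tz ax ay az; .... A call has 1 to 20 rows; each row shifts and turns the pose as measured when the row begins, along the tool's axes as they then stand; what a row does not reach is not made up. A row lasts 1/8 s, in which the tool goes at most 62.5 mm and 10.7 degrees, less where a joint would pass 70% of its speed; a pose out of reach is approached as far as the arm can. A call is refused whole if a number of a shift passes 1 or a number of a turn 10.7, either way. A call with a gripper value outside its range is refused whole. The fingers move at their own pace and stop on an object; "grip_force" is the grip in N (left out, the last holds). Time passes only in rows, so rows that do not move let the fingers close. It gives the time, the measured TCP pose, the force and the opening at its end, in the units of the state.
- r.sense(): the state, without advancing time (a new reading comes with each control period).
- vision.grab_frame(name): name is "scene" or "top"; returns the picture (384x512x3 uint8, red, green, blue); there is no depth.
- vision.camera_params(name): a dict with "fx", "fy", "cx", "cy" (pixels), "k1" (the pictures are not rectified: a ray, as slopes to the right and down, at radius r is drawn at 1 + k1 r^2 times it, then the intrinsics apply), "position" and "rotation" of the camera in the world. Camera axes: x right, y up, looking along -z (the intrinsics and any distortion apply to the point x, -y, -z); pixel columns grow to the right and rows downward; lengths in mm; the calibration is good to about 2 mm. A picture is of the moment at which its call begins. camera_params takes no time and is no camera call.
- r.sign_off(): hands the job in, once; it reports no verdict.
The state is a dict: "clock": time; "qpos": joint angles; "qvel": joint speeds; "joint_efforts": joint torques, N m; "eef_pos": TCP position; "tcp_rot": TCP orientation; "contact_force": force on the tool from outside, world axes, zero at the start; "wrist_torque": the same for the moment, N m; "opening": opening from 0.0 (shut) to 1.0 (fully open).
Only numpy, scipy, OpenCV 4.12 (cv2) and the standard library are available. Lean on these libraries where they do the work, as an engineer would, in place of code of your own. Each camera call takes 0.05 s, during which the arm holds its last target. There are 200 camera calls.

### The job

Each of the three covered pots on the sloping stand hides one ball: in some a heavy steel grinding ball, in the others only a light plastic packing ball. Lift the pots in turn to feel which are heavy, tip every steel ball out into the pan of the balance without tipping any pot elsewhere or letting a plastic ball out, and put every pot back on the stand in its own place, leaning against the ledge as it was. Leave the other things on the bench undisturbed.

Things in the scene. Friction and masses are not known exactly. Their poses are not given: they have to be found in the camera images.
- pot_a_mid (a point): closed aluminium box pot, one of three alike: 91 mm long (x, towards its pouring end), 46 mm wide over two flat parallel sides (y), 70 mm high (z, out of the roof). This point: its centre, 35 mm above its underside. It leans back 15 degrees on the stand: roof towards the robot, x pointing away and 15 degrees up. Grip it across the sides, about 20 N; the tool need not be quite along its z.
- pot_b_mid (a point): closed aluminium box pot, one of three alike: 91 mm long (x, towards its pouring end), 46 mm wide over two flat parallel sides (y), 70 mm high (z, out of the roof). This point: its centre, 35 mm above its underside. It leans back 15 degrees on the stand: roof towards the robot, x pointing away and 15 degrees up. Size, axes and behaviour as the other pots.
- pot_c_mid (a point): closed aluminium box pot, one of three alike: 91 mm long (x, towards its pouring end), 46 mm wide over two flat parallel sides (y), 70 mm high (z, out of the roof). This point: its centre, 35 mm above its underside. It leans back 15 degrees on the stand: roof towards the robot, x pointing away and 15 degrees up. Bare mass 0.11 to 0.17 kg; steel ball 0.176 kg, plastic 0.032 kg.
- pot_a_lip (a point): pouring lip of this pot: 46 mm towards +x and 15 mm below its centre, behind a light flap hung from the roof that opens by itself as this end is tipped down. Inside, a chute rises 20 degrees from the floor to the lip: the 35 mm ball stays in while x is up to 15 degrees below level and rolls out at 35 to 40 degrees. Axes as the pot's.
- pot_b_lip (a point): pouring lip of this pot: 46 mm towards +x and 15 mm below its centre, behind a light flap hung from the roof that opens by itself as this end is tipped down. Inside, a chute rises 20 degrees from the floor to the lip: the 35 mm ball stays in while x is up to 15 degrees below level and rolls out at 35 to 40 degrees. Axes as the pot's.
- pot_c_lip (a point): pouring lip of this pot: 46 mm towards +x and 15 mm below its centre, behind a light flap hung from the roof that opens by itself as this end is tipped down. Inside, a chute rises 20 degrees from the floor to the lip: the 35 mm ball stays in while x is up to 15 degrees below level and rolls out at 35 to 40 degrees. Axes as the pot's.
- rack: aluminium stand, 320 mm wide (y), 130 mm deep, fixed, left or right of the balance: a board sloping 15 degrees, low edge towards the robot, with a 14 mm ledge there on which the rear faces of the pots rest. The pots stand side by side along y, about 100 mm apart. Origin on the table under its centre; x away from the robot (uphill), y along the board.
- pan_floor (a point): centre of the inner floor of the balance's open square steel pan: 150 mm square inside, walls rising 33 mm above this floor; floor about 79 mm above the table, so the rim is at about 112 mm. Axes: x away from the display end, z up. The pan rides on a white bench balance (250 x 190 x 58 mm, fixed; a low display end on the robot's side).
- pan (a joint): how far the balance's spring-borne pan has sunk (m): 0 when empty, 1 mm for every 35 g laid in it
- amber: bystander: amber glass bottle, 60 mm across, 130 mm high; origin at its underside
- jar: bystander: white plastic jar, 52 mm across, 60 mm high; origin at its underside
- spatula: bystander: steel spatula, 170 mm long, lying before the stand; origin at its underside
- beaker: bystander: glass beaker, 64 mm across, 80 mm high, behind the balance; origin at its underside
- weight: bystander: brass knob weight, 34 mm across, 54 mm high, behind the balance; origin at its underside
Things that resemble listed ones, but are neither listed nor needed, are in the scene too. Leave any blue or purple look-alike of the part that bears pot_b_mid alone.

How it is judged:
By the outcome, as a careful person would: the job done as asked, in the order asked, and still so for the second after the job is handed in, with the robot touching nothing.
It also fails if it takes over 72 s, if anything falls off the work surface, if the arm or the gripper's body presses on something with over 40 N, if the wrist force passes 120 N, or if a joint passes its speed limit or range.

## Working session

There is one attempt and no reset: what is moved stays moved. The work goes in short steps, Python scripts to look and compute and a tool call to move; the robot and the scene stay as the last step left them, time stands still between calls to the robot, and variables do not carry over. Pictures are saved under pics/ and viewed, about 8 in all and at most 12, crops included, and the job is handed in when it is done.

Besides the shell and the picture viewer there is one more tool, called as name(argument=value, ...) on one line, values as JSON. move_arm: Moves the arm, as the interface text tells. Its arguments: {"type":"object","properties":{"series":{"type":"string"},"grip_force":{"type":"number"}},"required":["series"]}

```bash
ls; mkdir -p pics; python3 - <<'E'
from rig import r, vision
import cv2
for n in("scene","top"):
    im=vision.grab_frame(n); cv2.imwrite(f"pics/{n}0.png",cv2.resize(im[:,:,::-1],(800,600),interpolation=cv2.INTER_CUBIC)); cv2.imwrite(f"pics/{n}_raw.png",im[:,:,::-1])
    print(vision.camera_params(n))
print(r.sense())
E
```

```text
pics
{'fx': 370.800291919327, 'fy': 370.800291919327, 'cx': 263.9766301172256, 'cy': 189.09031314924204, 'k1': -0.00040898920278780755, 'position': array([ 944.49904894, -588.63331829,  627.63196464]), 'rotation': array([0.923232  , 0.01321256, 0.63891199])}
{'fx': 371.8940561961835, 'fy': 371.8940561961835, 'cx': 246.48110406010144, 'cy': 194.59665869254735, 'k1': 0.010617314338014583, 'position': array([ 454.96328288,  -41.66196877, 1067.88001333]), 'rotation': array([ 0.06958521,  0.00596557, -1.57174951])}
{'clock': 0.1, 'qpos': array([-1.23737589e+00,  3.53588215e-01,  1.63405208e+00, -1.56307392e-05,
        1.15523161e+00, -2.37962441e-03]), 'qvel': array([ 9.59100405e-05, -2.96473281e-03, -2.30749649e-03,  2.46784827e-03,
       -1.42810414e-03,  1.24010030e-03]), 'joint_efforts': array([-1.94748129e-03, -6.06356549e+01, -3.42819250e+01, -1.51058675e-04,
        3.78656667e-03, -7.81193052e-06]), 'eef_pos': array([ 205.80688511, -589.64746193,  204.53425062]), 'tcp_rot': array([-3.14031337e+00,  1.12481110e-05,  3.35806385e-01]), 'contact_force': array([-0.06607071,  0.32096442, -0.26409569]), 'wrist_torque': array([ 0.00396147,  0.0246418 , -0.00091723]), 'opening': 0.999076117066784}
```

View pics/scene0.png

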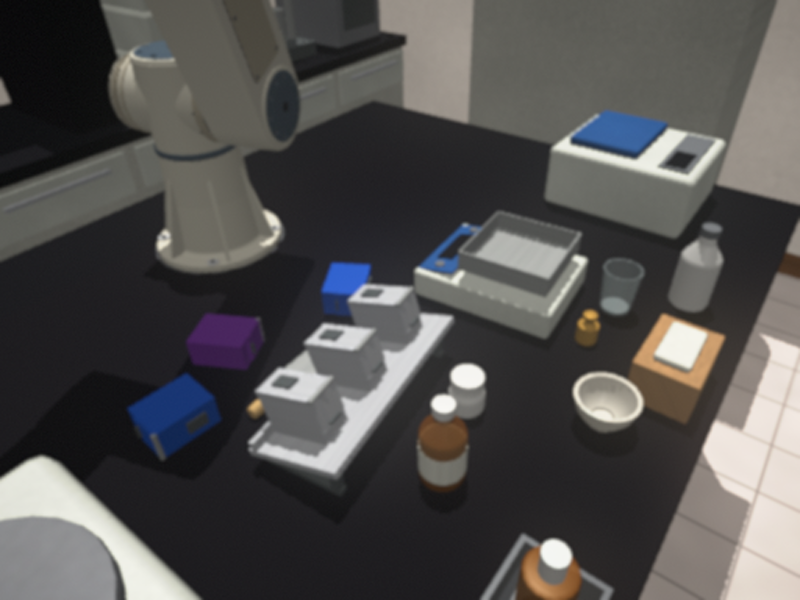

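View pics/top0.png

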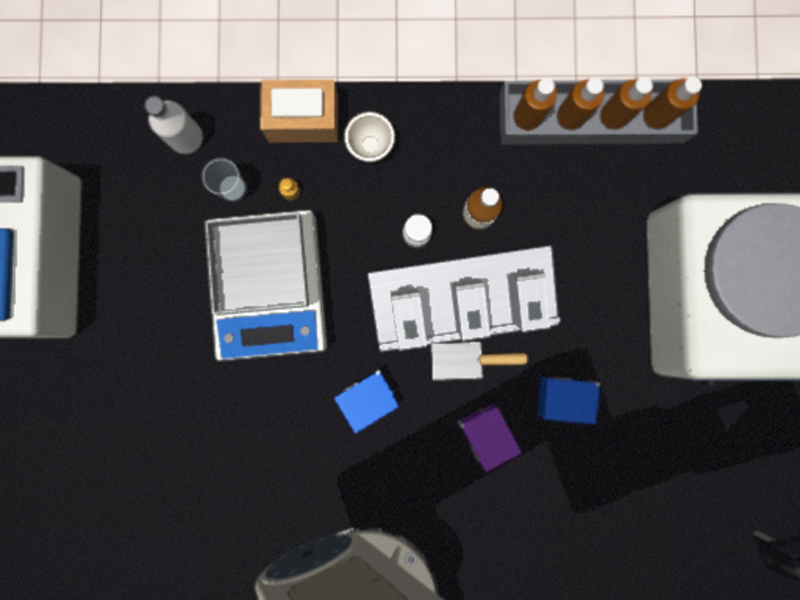

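```bash
python3 - <<'E'
import cv2
t=cv2.imread("pics/top_raw.png"); s=cv2.imread("pics/scene_raw.png")
def crop(im,x0,y0,w,h,f,n):
    c=cv2.resize(im[y0:y0+h,x0:x0+w],None,fx=f,fy=f,interpolation=cv2.INTER_CUBIC)
    for i in range(0,w,10): cv2.putText(c,str(x0+i),(i*f,8),0,.3,(0,255,255)); c[:: 6,i*f]=(0,255,255)
    for j in range(0,h,10): cv2.putText(c,str(y0+j),(0,j*f+4),0,.3,(0,255,255)); c[j*f,::6]=(0,255,255)
    cv2.imwrite(n,c)
crop(t,230,150,132,80,6,"pics/ctop.png")
crop(s,155,170,140,140,4,"pics/cs.png")
E
cat > h.py <<'E'
import numpy as np
from scipy.spatial.transform import Rotation as R
from rig import r, vision
P={n:vision.camera_params(n) for n in("scene","top")}
def proj(n,X):
    p=P[n];c=R.from_euler('xyz',p['rotation']).as_matrix().T@(np.atleast_2d(X)-p['position']).T
    a=np.array([c[0],-c[1]])/-c[2]; a=a*(1+p['k1']*(a**2).sum(0))
    return np.stack([p['cx']+p['fx']*a[0],p['cy']+p['fy']*a[1]],1)
def ray(n,u,z):
    "pixel -> world point at height z"
    p=P[n];d=np.array([(u[0]-p['cx'])/p['fx'],(u[1]-p['cy'])/p['fy']]);a=d.copy()
    for _ in range(5):a=d/(1+p['k1']*(a@a))
    v=R.from_euler('xyz',p['rotation']).as_matrix()@np.array([a[0],-a[1],-1]);o=p['position']
    return o+v*(z-o[2])/v[2]
E
```

```text
(no output)
```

View pics/ctop.png

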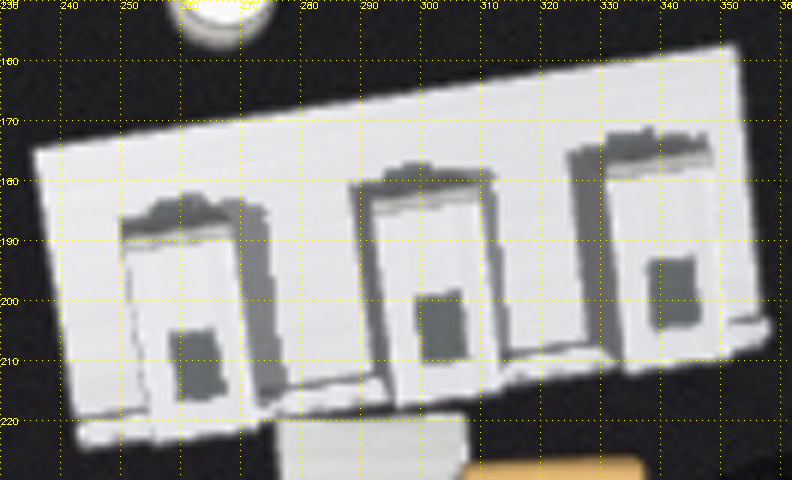

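View pics/cs.png

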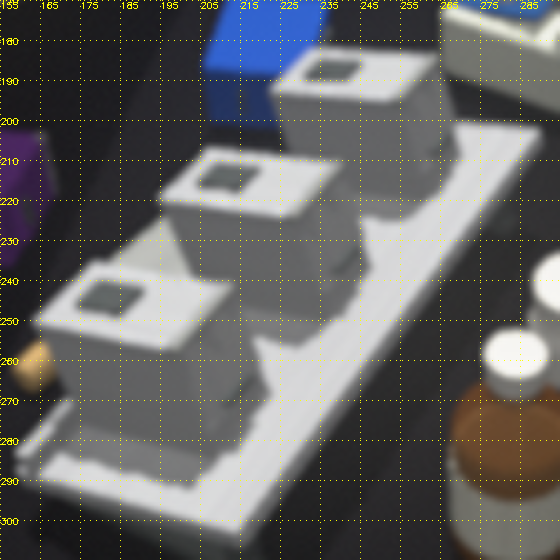

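```bash
python3 - <<'E'
from h import *
from scipy.optimize import least_squares
# order: near +y, near -y, far -y, far +y
T={'L':[(155,440),(258,428),(232,238),(126,247)],'M':[(395,410),(500,390),(475,203),(373,214)],'R':[(625,374),(728,355),(710,165),(607,181)]}
S={'L':[(312,48),(272,92),(390,100),(437,58)],'M':[(207,147),(160,197),(287,216),(342,162)],'R':[(95,262),(33,322),(172,347),(233,285)]}
C=np.array([[-45.5,23,35],[-45.5,-23,35],[45.5,-23,35],[45.5,23,35]])
def model(p): return R.from_euler('zy',[p[3],np.radians(-15)]).apply(C)+p[:3]
for k in T:
    t=np.array(T[k])/6+[230,150]; s=np.array(S[k])/4+[155,170]
    f=lambda p:np.r_[(proj('top',model(p))-t).ravel(),(proj('scene',model(p))-s).ravel()]
    q=least_squares(f,[470,-150,90,0.1]); print(k,q.x.round(3),np.abs(q.fun).max().round(2),q.fun.round(1))
for z in(112,):
  pts=[ray('top',np.array(u)*.64,z) for u in[(205,220),(303,212),(313,303),(220,312)]]
  print(np.round(pts,0), np.mean(pts,0))
  pts=[ray('scene',np.array(u)*.64,z) for u in[(462,250),(503,213),(580,237),(548,282)]]
  print(np.round(pts,0), np.mean(pts,0))
print([ray('top',np.array(u)/6+[230,150],0).round() for u in[(35,150),(735,45),(760,320),(78,425)]])
E
```

```text
L [ 5.00933e+02 -7.48610e+01  7.98200e+01  1.20000e-01] 1.99 [-1.   0.8 -0.5  0.7 -0.1 -2.  -0.4 -1.3 -0.8  0.5 -1.9 -0.8  0.8  0.4
 -0.5  0.5]
M [ 5.15360e+02 -1.78721e+02  8.01270e+01  1.35000e-01] 1.98 [-0.7  0.3 -0.5  1.3  0.  -2.  -1.  -1.4 -0.4  0.4 -1.6 -0.4  0.6 -0.3
 -0.9  0.7]
R [ 5.30648e+02 -2.77598e+02  7.98230e+01  1.45000e-01] 1.81 [-0.7  0.4 -0.1  1.1 -0.5 -1.8 -1.4 -1.8 -1.   0.1 -0.8 -0.7 -0.1  0.4
 -0.6  0.5]
[[662. 264. 112.]
 [676. 101. 112.]
 [524.  83. 112.]
 [509. 236. 112.]] [592.62588459 171.04345483 112.        ]
[[525. 101. 112.]
 [518. 249. 112.]
 [665. 251. 112.]
 [679. 101. 112.]] [596.84155942 175.54045446 112.        ]
[array([586.,  -5.,   0.]), array([ 636., -342.,    0.]), array([ 504., -351.,    0.]), array([454., -25.,   0.])]
```

```bash
cat >> h.py <<'E'
YAW=.145
POT={'L':np.array([503,-74.6,80]),'M':np.array([517,-178.5,80]),'R':np.array([532.5,-277.4,80])}
def rot(down_deg,yaw=YAW):
    "tool frame with tool x = pot x, pitched down_deg below level"
    return R.from_euler('xyz',[np.pi,np.radians(down_deg),yaw])
def tcp(c,down,yaw=YAW,off=18,back=0): 
    q=rot(down,yaw); return np.array(c)+q.apply([0,0,off-back]),q
def plan(*wps,start=None):
    "wps: (pos,rot,n); prints constant per-row twist"
    if start is None:
        s=r.sense(); p,q=s['eef_pos'],R.from_euler('xyz',s['tcp_rot'])
    else: p,q=start
    for P1,q1,n in wps:
        w=(q.inv()*q1).as_rotvec(); A=sum((q*R.from_rotvec(w*k/n)).as_matrix() for k in range(n))
        t=np.linalg.solve(A,np.array(P1)-p)
        print(n,'x',*np.round(t/40,3),*np.round(np.degrees(w)/n,2)); p,q=np.array(P1),q1
E
python3 - <<'E'
from h import *
a,q=tcp(POT['R'],-15,back=90); b,_=tcp(POT['R'],-15)
plan((a,q,12),(b,q,4))
E
```

```text
12 x 0.765 -0.469 0.206 -0.13 1.25 0.91
4 x -0.0 -0.0 0.562 0.0 0.0 0.0
```

move_arm(series="-1 .765 -.47 .206 -.13 1.25 .91;-1 .765 -.47 .206 -.13 1.25 .91;-1 .765 -.47 .206 -.13 1.25 .91;-1 .765 -.47 .206 -.13 1.25 .91;-1 .765 -.47 .206 -.13 1.25 .91;-1 .765 -.47 .206 -.13 1.25 .91;-1 .765 -.47 .206 -.13 1.25 .91;-1 .765 -.47 .206 -.13 1.25 .91;-1 .765 -.47 .206 -.13 1.25 .91;-1 .765 -.47 .206 -.13 1.25 .91;-1 .765 -.47 .206 -.13 1.25 .91;-1 .765 -.47 .206 -.13 1.25 .91;-1 0 0 0 0 0 0;-1 0 0 0 0 0 0", grip_force=22)

```text
clock: 1.85
eef_pos: [521.3, -268.8, 145.2]
tcp_rot: [-3.135, -0.266, 0.135]
contact_force: [-0.0, -0.1, 0.8]
opening: 0.999
```

```bash
python3 - <<'E'
from h import *
import cv2
im=vision.grab_frame("top")[:,:,::-1]; im2=vision.grab_frame("scene")[:,:,::-1]
cv2.imwrite("pics/p1.png",np.hstack([cv2.resize(im[130:240,220:370],None,fx=2.66,fy=2.66,interpolation=2),cv2.resize(im2[130:310,130:380],(400,293),interpolation=2)]) if 0 else cv2.resize(np.hstack([im[110:250,200:400],cv2.resize(im2[150:304,140:360],(200,140))]),(800,280),interpolation=2))
s=r.sense();print({k:np.round(s[k],3) for k in('clock','eef_pos','tcp_rot','contact_force','wrist_torque','qpos')})
a,q=tcp(POT['R'],-15,back=90); b,_=tcp(POT['R'],-15)
plan((a,q,2),(b,q,4))
E
```

```text
{'clock': np.float64(1.95), 'eef_pos': array([ 521.247, -269.269,  145.335]), 'tcp_rot': array([-3.135, -0.266,  0.134]), 'contact_force': array([-0.267,  0.547,  0.415]), 'wrist_torque': array([ 0.003,  0.109, -0.024]), 'qpos': array([-0.593,  0.266,  1.942,  0.265,  0.755,  0.666])}
2 x -0.09 0.121 -0.08 -0.11 -0.13 -0.31
4 x -0.0 -0.0 0.562 0.0 0.0 0.0
```

View pics/p1.png

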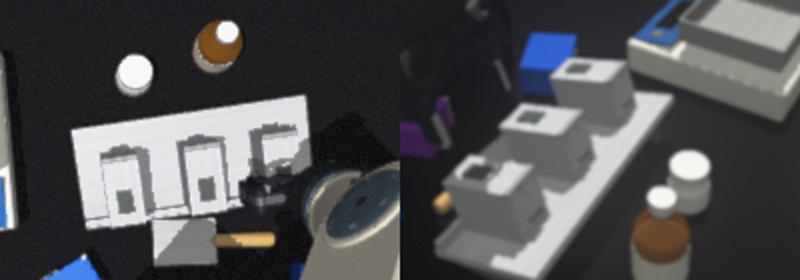

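move_arm(series="-1 -.09 .12 -.08 -.11 -.13 -.31;-1 -.09 .12 -.08 -.11 -.13 -.31;-1 0 0 .4 0 0 0;-1 0 0 .5 0 0 0;-1 0 0 .5 0 0 0;-1 0 0 .5 0 0 0;-1 0 0 .3 0 0 0;-1 0 0 0 0 0 0")

```text
clock: 2.95
eef_pos: [534.8, -279.7, 58.5]
tcp_rot: [3.141, -0.26, 0.141]
contact_force: [0.1, 0.3, -0.1]
opening: 0.999
```

```bash
python3 - <<'E'
from h import *
s=r.sense();print({k:np.round(s[k],3) for k in('clock','eef_pos','tcp_rot','contact_force','wrist_torque','qpos')})
b,q=tcp(POT['R'],-15)
plan((b,q,1))
E
```

```text
{'clock': np.float64(2.95), 'eef_pos': array([ 534.849, -279.689,   58.535]), 'tcp_rot': array([ 3.141, -0.26 ,  0.141]), 'contact_force': array([ 0.131,  0.318, -0.077]), 'wrist_torque': array([-0.028,  0.128, -0.067]), 'qpos': array([-0.589,  0.418,  1.962,  0.313,  0.589,  0.594])}
1 x 0.09 -0.065 -0.082 0.07 0.12 -0.2
```

```bash
cat >> h.py <<'E'
def weigh(n=8):
    F=[];T=[]
    for _ in range(n):
        vision.grab_frame('top'); s=r.sense(); F.append(s['contact_force']);T.append(s['wrist_torque'])
    print('F',np.mean(F,0).round(2),'sd',np.std(F,0).round(2),'T',np.mean(T,0).round(3),'clk',s['clock'],'open',round(s['opening'],3),s['eef_pos'].round(1),s['tcp_rot'].round(3))
E
python3 -c "
from h import *
weigh()"
```

```text
F [-0.08  0.17  0.09] sd [0.53 0.36 0.47] T [ 0.002  0.118 -0.013] clk 3.35 open 0.999 [ 535.6 -280.4   60.6] [ 3.139 -0.262  0.142]
```

move_arm(series="-1 .09 -.065 -.08 0 0 0;1 0 0 0 0 0 0;1 0 0 0 0 0 0;1 0 0 0 0 0 0;1 0 0 0 0 0 0;1 0 0 0 0 0 0;1 0 0 0 0 0 0")

```text
clock: 4.22
eef_pos: [538.4, -277.3, 65.8]
tcp_rot: [3.138, -0.263, 0.142]
contact_force: [-1.3, 1.2, 2.3]
opening: 0.535
```

move_arm(series="1 0 0 0 0 0 0;1 0 0 -.25 0 0 0;1 0 0 -.4 0 0 0;1 0 0 -.4 0 0 0;1 0 0 -.2 0 0 0;1 0 0 0 0 0 0;1 0 0 0 0 0 0")

```text
clock: 5.1
eef_pos: [523.6, -279.0, 117.4]
tcp_rot: [3.139, -0.262, 0.142]
contact_force: [-0.1, 0.0, -2.5]
opening: 0.53
```

```bash
python3 -c "
from h import *
weigh(14)"
```

```text
F [-0.11  0.05 -3.25] sd [0.48 0.36 0.35] T [-0.017  0.231  0.009] clk 5.8 open 0.535 [ 523.8 -279.1  117.4] [ 3.139 -0.262  0.142]
```

```bash
cat >> h.py <<'E'
PAN=np.array([594.5,173,79]); PY=.11
def pour(d,z,along=-22):
    q=rot(d,PY); lip=PAN+R.from_euler('z',PY).apply([along,0,0]); lip[2]=z
    return lip-44*q.apply([1,0,0]),q
def pl(*a):return plan(*a)
E
python3 - <<'E'
from h import *
s=r.sense(); p=s['eef_pos'];q=rot(-15)
a=pour(10,180);b=pour(10,135);c=pour(45,130)
print(a[0],b[0],c[0])
plan((p+[0,0,85],q,4),(*a,15),(*b,3),(*c,7))
E
```

```text
[529.5633163  165.82801442 187.64051982] [529.5633163  165.82801442 142.64051982] [541.70830957 167.16937822 161.11269837]
4 x 0.138 0.001 -0.513 0.05 -0.01 -0.04
15 x 0.104 -0.734 0.032 -0.01 -1.67 0.13
3 x 0.065 -0.0 0.369 0.0 0.0 0.0
7 x 0.012 0.0 -0.079 0.0 -5.0 -0.0
```

move_arm(series="1 .14 0 -.51 0 0 0;1 .14 0 -.51 0 0 0;1 .14 0 -.51 0 0 0;1 .14 0 -.51 0 0 0;1 .1 -.4 .02 0 -1 .1;1 .1 -.73 .03 0 -1.7 .13;1 .1 -.73 .03 0 -1.7 .13;1 .1 -.73 .03 0 -1.7 .13;1 .1 -.73 .03 0 -1.7 .13;1 .1 -.73 .03 0 -1.7 .13;1 .1 -.73 .03 0 -1.7 .13;1 .1 -.73 .03 0 -1.7 .13;1 .1 -.73 .03 0 -1.7 .13;1 .1 -.73 .03 0 -1.7 .13;1 .1 -.73 .03 0 -1.7 .13;1 .1 -.73 .03 0 -1.7 .13;1 .1 -.73 .03 0 -1.7 .13;1 .1 -.73 .03 0 -1.7 .13;1 .1 -.6 .03 0 -1 .1;1 .1 -.3 .03 0 -1 .1")

```text
clock: 8.3
eef_pos: [536.7, 171.4, 189.4]
tcp_rot: [3.14, 0.182, 0.101]
contact_force: [0.3, -0.4, -2.8]
opening: 0.531
```

```bash
python3 - <<'E'
from h import *
import cv2
im=vision.grab_frame("top")[:,:,::-1]; im2=vision.grab_frame("scene")[:,:,::-1]
cv2.imwrite("pics/p2.png",cv2.resize(np.hstack([im[90:290,100:300],im2[90:290,200:400]]),(800,400),interpolation=2))
s=r.sense();print({k:np.round(s[k],3) for k in('clock','eef_pos','tcp_rot','contact_force','qpos','opening')})
b=pour(10,135);c=pour(45,130)
plan((*b,4),(*c,7))
E
```

```text
{'clock': np.float64(8.4), 'eef_pos': array([536.981, 171.064, 189.055]), 'tcp_rot': array([3.14 , 0.182, 0.101]), 'contact_force': array([-0.089, -0.171, -3.027]), 'qpos': array([0.285, 0.38 , 1.645, 0.032, 1.296, 1.743]), 'opening': np.float64(0.531)}
4 x 0.003 0.027 0.294 0.01 0.11 -0.12
7 x 0.012 0.0 -0.079 0.0 -5.0 -0.0
```

View pics/p2.png

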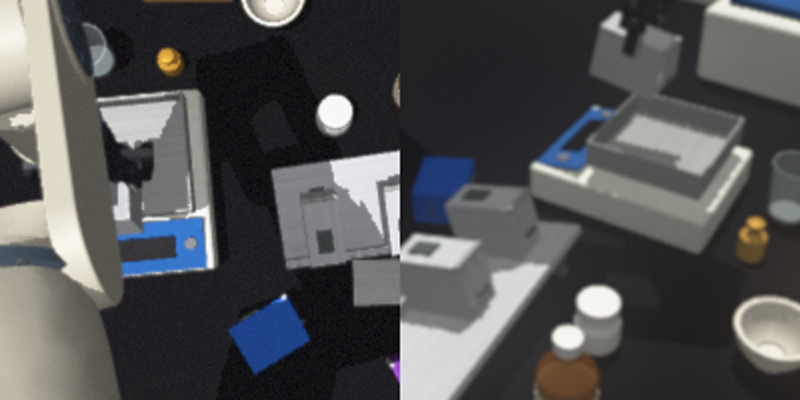

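move_arm(series="1 0 .03 .3 0 0 0;1 0 .03 .3 0 0 0;1 0 .03 .3 0 0 0;1 0 .03 .25 0 0 0;1 0 0 -.04 0 -5 0;1 0 0 -.08 0 -5 0;1 0 0 -.08 0 -5 0;1 0 0 -.08 0 -5 0;1 0 0 -.08 0 -5 0;1 0 0 -.08 0 -5 0;1 0 0 -.08 0 -5 0;1 0 0 0 0 0 0;1 0 0 0 0 0 0;1 0 0 0 0 0 0;1 0 0 0 0 0 0")

```text
clock: 10.28
eef_pos: [536.9, 160.9, 155.4]
tcp_rot: [3.138, 0.806, 0.095]
contact_force: [-0.3, 0.1, -0.8]
opening: 0.536
```

```bash
python3 - <<'E'
from h import *
import cv2
weigh(6)
im=vision.grab_frame("top")[:,:,::-1]; im2=vision.grab_frame("scene")[:,:,::-1]
cv2.imwrite("pics/p3.png",cv2.resize(np.hstack([im[90:290,100:300],im2[90:290,200:400]]),(800,400),interpolation=2))
E
```

```text
F [ 0.08  0.03 -1.61] sd [0.68 0.38 0.31] T [ 0.06  -0.509 -0.002] clk 10.575 open 0.534 [537.  160.9 155. ] [3.138 0.807 0.094]
```

View pics/p3.png

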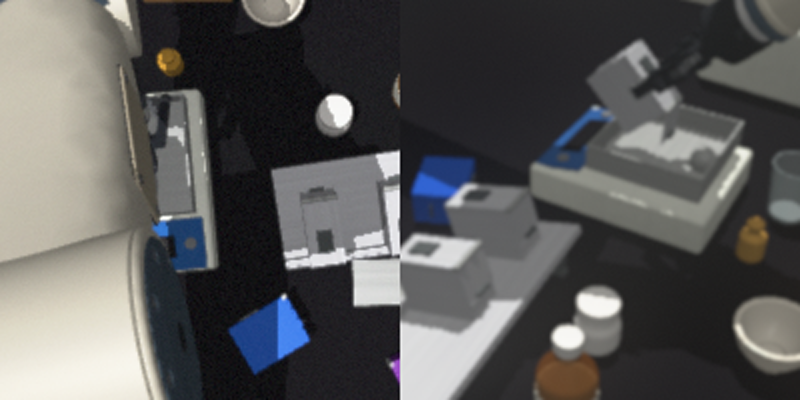

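```bash
python3 - <<'E'
from h import *
G=np.array([538.4,-277.3,65.8]); q=rot(-15,.142)
up=G+q.apply([0,0,-60]); hi=up+[0,0,80]
a=r.sense()['eef_pos'].copy();a[2]=200
plan((a,rot(5,.1),7),(hi,q,15),(up,q,3),(G,q,4))
E
```

```text
7 x -0.079 0.0 -0.145 0.01 5.89 -0.03
15 x -0.11 0.726 -0.016 0.01 1.33 -0.16
3 x -0.173 -0.0 0.644 0.0 0.0 0.0
4 x 0.0 -0.0 0.375 0.0 0.0 0.0
```

move_arm(series="1 -.08 0 -.15 0 5.9 0;1 -.08 0 -.15 0 5.9 0;1 -.08 0 -.15 0 5.9 0;1 -.08 0 -.15 0 5.9 0;1 -.08 0 -.15 0 5.9 0;1 -.08 0 -.15 0 5.9 0;1 -.08 0 -.15 0 5.9 0;1 -.1 .4 -.05 0 1.3 -.1;1 -.11 .73 -.02 0 1.3 -.16;1 -.11 .73 -.02 0 1.3 -.16;1 -.11 .73 -.02 0 1.3 -.16;1 -.11 .73 -.02 0 1.3 -.16;1 -.11 .73 -.02 0 1.3 -.16;1 -.11 .73 -.02 0 1.3 -.16;1 -.11 .73 -.02 0 1.3 -.16;1 -.11 .73 -.02 0 1.3 -.16;1 -.11 .73 -.02 0 1.3 -.16;1 -.11 .73 -.02 0 1.3 -.16;1 -.11 .73 -.02 0 1.3 -.16;1 -.11 .73 -.02 0 1.3 -.16")

```text
clock: 13.18
eef_pos: [516.2, -229.3, 207.9]
tcp_rot: [3.139, -0.215, 0.136]
contact_force: [0.4, -0.4, -1.9]
opening: 0.533
```

```bash
python3 - <<'E'
from h import *
s=r.sense();print(s['clock'],s['eef_pos'],s['tcp_rot'])
G=np.array([538.4,-277.3,65.8]); q=rot(-15,.142)
up=G+q.apply([0,0,-40]); hi=up+[0,0,60]
plan((hi,q,5),(up,q,3),(G,q,3))
E
```

```text
13.175 [ 516.20321845 -229.26961022  207.94734057] [ 3.1387151  -0.21522601  0.13596411]
5 x -0.026 0.253 0.218 0.05 0.53 -0.07
3 x -0.129 -0.0 0.483 0.0 0.0 0.0
3 x -0.0 -0.0 0.333 0.0 0.0 0.0
```

move_arm(series="1 -.03 .45 .15 0 .6 -.1;1 -.03 .35 .2 0 .6 -.1;1 -.03 .25 .3 0 .6 -.1;1 -.05 .1 .3 0 .6 0;1 -.08 0 .3 0 0 0;1 -.08 0 .3 0 0 0;1 0 0 0 0 0 0;1 0 0 0 0 0 0")

```text
clock: 14.18
eef_pos: [522.5, -278.9, 139.0]
tcp_rot: [-3.14, -0.252, 0.138]
contact_force: [0.3, 0.2, -1.0]
opening: 0.536
```

```bash
python3 - <<'E'
from h import *
s=r.sense();print(s['clock'],s['eef_pos'],s['tcp_rot'])
G=np.array([538.4,-277.3,65.8]); q=rot(-15,.142)
up=G+q.apply([0,0,-40]); 
plan((up,q,4),(G,q,4))
E
```

```text
14.175 [ 522.47852877 -278.94566505  139.02525917] [-3.1402214  -0.25186874  0.13817357]
4 x -0.021 0.004 0.218 -0.01 0.14 -0.05
4 x -0.0 -0.0 0.25 0.0 0.0 0.0
```

move_arm(series="1 -.02 0 .22 0 .14 -.05;1 -.02 0 .22 0 .14 -.05;1 -.02 0 .22 0 .14 -.05;1 0 0 .22 0 .1 -.05;1 0 0 .25 0 0 0;1 0 0 .25 0 0 0;1 0 0 .25 0 0 0;1 0 0 .08 0 0 0;1 0 0 0 0 0 0")

```text
clock: 15.3
eef_pos: [539.2, -276.6, 68.0]
tcp_rot: [3.141, -0.262, 0.143]
contact_force: [-0.1, -0.4, -2.1]
opening: 0.534
```

```bash
python3 - <<'E'
from h import *
weigh(3)
G=np.array([538.4,-277.3,65.8]); q=rot(-15,.142)
plan((G,q,1))
E
```

```text
F [ 0.09 -0.5  -1.38] sd [0.13 0.1  0.52] T [-0.027  0.174  0.007] clk 15.45 open 0.533 [ 539.4 -276.8   68.5] [ 3.141 -0.263  0.143]
1 x -0.043 0.01 0.059 0.04 -0.06 0.05
```

move_arm(series="1 -.03 0 .05 0 0 0;1 -.02 0 .05 0 0 0;1 0 0 0 0 0 0")

```text
clock: 15.82
eef_pos: [539.1, -277.1, 66.3]
tcp_rot: [3.14, -0.265, 0.143]
contact_force: [-0.1, -0.2, -1.4]
opening: 0.533
```

```bash
python3 - <<'E'
from h import *
weigh(3)
G=np.array([538.4,-277.3,65.8]); q=rot(-15,.142)
plan((G,q,1))
E
```

```text
F [-0.21  0.34 -0.54] sd [0.31 0.26 1.16] T [0.033 0.163 0.01 ] clk 15.975 open 0.532 [ 539.1 -277.1   66. ] [ 3.14  -0.265  0.143]
1 x -0.019 0.002 -0.0 0.08 -0.18 0.06
```

move_arm(series="1 -.03 0 .04 0 0 0;1 -.03 0 .03 0 0 0;1 0 0 0 0 0 0;1 0 0 0 0 0 0")

```text
clock: 16.48
eef_pos: [539.5, -277.1, 66.2]
tcp_rot: [3.14, -0.269, 0.143]
contact_force: [0.4, -0.2, 0.9]
opening: 0.532
```

```bash
python3 - <<'E'
from h import *
weigh(4)
G=np.array([538.4,-277.3,65.8]); q=rot(-15,.142)
plan((G,q,1))
E
```

```text
F [0.01 0.99 1.51] sd [0.41 0.27 0.62] T [0.089 0.102 0.016] clk 16.675 open 0.533 [ 539.5 -277.1   66.2] [ 3.14  -0.269  0.143]
1 x -0.03 -0.0 0.002 0.1 -0.42 0.06
```

move_arm(series="-.2 0 0 0 0 0 0;-.6 0 0 0 0 0 0;-1 0 0 0 0 0 0;-1 0 0 0 0 0 0;-1 0 0 -.3 0 0 0;-1 0 0 -.6 0 0 0;-1 0 0 -.7 0 0 0;-1 0 0 -.6 0 0 0;-1 0 0 0 0 0 0")

```text
clock: 17.8
eef_pos: [515.0, -280.8, 155.7]
tcp_rot: [3.139, -0.269, 0.143]
contact_force: [0.4, -0.3, 0.6]
opening: 0.997
```

```bash
python3 - <<'E'
from h import *
s=r.sense();print(s['clock'],s['eef_pos'],s['tcp_rot'],s['opening'])
a,q=tcp(POT['M'],-15,yaw=.142,off=15,back=85);b,_=tcp(POT['M'],-15,yaw=.142,off=15)
plan((a,q,5),(b,q,5))
E
```

```text
17.8 [ 515.02496718 -280.83375144  155.66914863] [ 3.13856519 -0.26886812  0.14311578] 0.9967085393293529
5 x -0.018 -0.505 0.036 0.03 -0.08 0.01
5 x 0.0 0.0 0.425 0.0 0.0 0.0
```

move_arm(series="-1 -.02 -.4 0 0 0 0;-1 -.02 -.65 .03 0 0 0;-1 -.02 -.65 .03 0 0 0;-1 -.02 -.5 .03 0 0 0;-1 -.02 -.25 .03 0 0 0;-1 0 0 0 0 0 0;-1 0 0 .3 0 0 0")

```text
clock: 18.68
eef_pos: [498.1, -176.1, 133.3]
tcp_rot: [-3.14, -0.264, 0.143]
contact_force: [0.1, -0.4, -0.0]
opening: 0.998
```

```bash
python3 - <<'E'
from h import *
import cv2
im=vision.grab_frame("top")[:,:,::-1]; im2=vision.grab_frame("scene")[:,:,::-1]
cv2.imwrite("pics/p4.png",cv2.resize(np.hstack([im[110:250,200:400],cv2.resize(im2[150:304,140:360],(200,140))]),(800,280),interpolation=2))
s=r.sense();print(s['clock'],s['eef_pos'],s['tcp_rot'],s['opening'])
b,q=tcp(POT['M'],-15,yaw=.142,off=15)
plan((b,q,5))
E
```

```text
18.775 [ 496.93511717 -175.59612373  131.60431659] [-3.13814945 -0.26111111  0.14174871] 0.9977194014171694
5 x 0.027 0.029 0.349 -0.04 0.01 -0.0
```

View pics/p4.png

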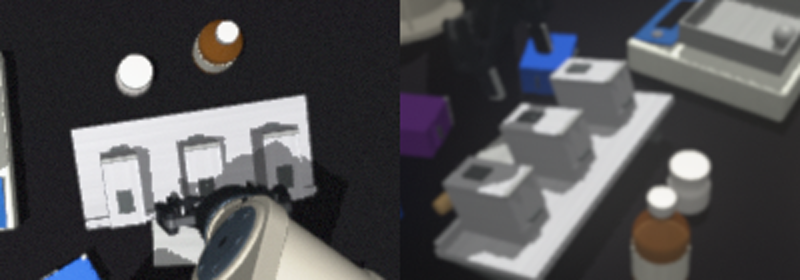

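move_arm(series="-1 .03 .03 .35 0 0 0;-1 .03 .03 .35 0 0 0;-1 .03 .03 .35 0 0 0;-1 .03 .03 .35 0 0 0;-1 .03 .03 .25 0 0 0;-1 0 0 0 0 0 0")

```text
clock: 19.52
eef_pos: [521.9, -179.3, 63.4]
tcp_rot: [-3.137, -0.259, 0.14]
contact_force: [0.3, 0.2, 0.8]
opening: 1.0
```

```bash
python3 - <<'E'
from h import *
s=r.sense();print(s['clock'],s['eef_pos'],s['tcp_rot'],s['contact_force'])
b,q=tcp(POT['M'],-15,yaw=.142,off=15)
plan((b,q,1))
E
```

```text
19.525 [ 521.86565213 -179.25316878   63.36120997] [-3.13732788 -0.25937713  0.14008687] [0.27196614 0.18802758 0.80652946]
1 x -0.006 -0.036 -0.057 -0.22 0.14 -0.11
```

move_arm(series="-1 0 -.03 -.05 0 0 0;1 0 0 0 0 0 0;1 0 0 0 0 0 0;1 0 0 0 0 0 0;1 0 0 0 0 0 0;1 0 0 0 0 0 0;1 0 0 0 0 0 0", grip_force=22)

```text
clock: 20.4
eef_pos: [521.1, -178.1, 66.6]
tcp_rot: [-3.138, -0.26, 0.14]
contact_force: [0.8, 0.0, -1.2]
opening: 0.535
```

move_arm(series="1 0 0 0 0 0 0;1 0 0 -.25 0 0 0;1 0 0 -.4 0 0 0;1 0 0 -.4 0 0 0;1 0 0 -.2 0 0 0;1 0 0 0 0 0 0;1 0 0 0 0 0 0")

```text
clock: 21.28
eef_pos: [507.8, -180.6, 119.6]
tcp_rot: [-3.139, -0.262, 0.141]
contact_force: [-0.6, 0.5, -1.9]
opening: 0.535
```

```bash
python3 -c "
from h import *
weigh(12)"
```

```text
F [ 0.06  0.21 -1.73] sd [0.37 0.42 0.38] T [-0.034  0.187  0.005] clk 21.875 open 0.535 [ 507.8 -180.6  119.4] [-3.139 -0.262  0.141]
```

move_arm(series="1 0 0 .25 0 0 0;1 0 0 .35 0 0 0;1 0 0 .35 0 0 0;1 0 0 .2 0 0 0;1 0 0 .1 0 0 0;1 0 0 0 0 0 0")

```text
clock: 22.62
eef_pos: [521.1, -178.3, 66.6]
tcp_rot: [-3.138, -0.26, 0.14]
contact_force: [-1.4, -0.3, -1.3]
opening: 0.534
```

```bash
python3 - <<'E'
from h import *
weigh(3)
G=np.array([521.1,-178.1,66.6]); q=rot(-15,.14)
plan((G,q,1))
E
```

```text
F [-0.26  0.34 -1.51] sd [0.17 0.58 0.56] T [-0.031  0.192  0.01 ] clk 22.775 open 0.535 [ 521.3 -178.4   67.2] [-3.139 -0.261  0.14 ]
1 x -0.006 -0.008 0.013 -0.16 0.05 0.03
```

move_arm(series="1 -.02 0 .05 0 0 0;1 -.02 0 .05 0 0 0;1 -.01 0 .03 0 0 0;1 0 0 0 0 0 0")

```text
clock: 23.28
eef_pos: [521.9, -177.7, 66.6]
tcp_rot: [-3.139, -0.266, 0.142]
contact_force: [0.8, -1.0, -2.6]
opening: 0.536
```

```bash
python3 - <<'E'
from h import *
weigh(3)
E
```

```text
F [-0.1  -0.1  -1.38] sd [0.23 0.37 0.37] T [-0.032  0.176  0.005] clk 23.425 open 0.533 [ 521.9 -177.7   66.1] [-3.139 -0.265  0.141]
```

move_arm(series="1 -.03 0 .06 0 0 0;1 -.03 0 .05 0 0 0;1 0 0 0 0 0 0;1 0 0 0 0 0 0")

```text
clock: 23.92
eef_pos: [522.8, -177.7, 65.7]
tcp_rot: [-3.139, -0.271, 0.142]
contact_force: [-0.4, 0.1, -1.8]
opening: 0.534
```

```bash
python3 - <<'E'
from h import *
weigh(3)
E
```

```text
F [ 0.22  0.35 -1.16] sd [0.37 0.21 0.47] T [-0.04   0.198  0.012] clk 24.075 open 0.534 [ 522.6 -177.6   65.4] [-3.139 -0.27   0.142]
```

move_arm(series="1 -.05 0 .06 0 -.5 0;1 -.04 0 .06 0 -.3 0;1 0 0 0 0 0 0;1 0 0 0 0 0 0")

```text
clock: 24.58
eef_pos: [522.8, -177.7, 64.2]
tcp_rot: [-3.139, -0.261, 0.143]
contact_force: [-0.2, -0.1, -0.9]
opening: 0.531
```

```bash
python3 - <<'E'
from h import *
weigh(3)
E
```

```text
F [-0.27  0.4  -1.83] sd [0.19 0.5  0.77] T [-0.046  0.186 -0.011] clk 24.725 open 0.534 [ 522.6 -177.7   63.9] [-3.139 -0.26   0.142]
```

move_arm(series="1 -.05 0 .07 0 0 0;1 -.05 0 .07 0 0 0;1 0 0 0 0 0 0")

```text
clock: 25.1
eef_pos: [523.5, -177.7, 62.7]
tcp_rot: [-3.14, -0.267, 0.143]
contact_force: [-0.5, -0.4, -3.0]
opening: 0.533
```

```bash
python3 - <<'E'
from h import *
import cv2
weigh(4)
im=vision.grab_frame("top")[:,:,::-1]; im2=vision.grab_frame("scene")[:,:,::-1]
cv2.imwrite("pics/p5.png",cv2.resize(np.hstack([cv2.resize(im[140:240,220:370],(220,147)),im2[160:307,145:325]]),(800,294),interpolation=2))
E
```

```text
F [-0.94  1.3   5.26] sd [1.8  1.03 4.34] T [0.096 0.007 0.055] clk 25.3 open 0.538 [ 523.4 -177.8   62.2] [-3.139 -0.267  0.142]
```

View pics/p5.png

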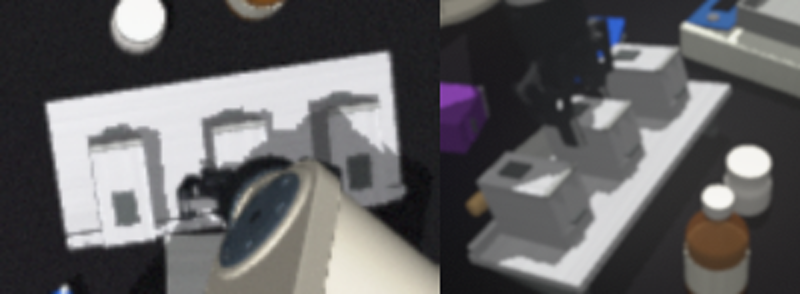

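move_arm(series="1 -.1 0 -.02 0 -.2 0;1 -.08 0 0 0 0 0;1 0 0 0 0 0 0")

```text
clock: 25.78
eef_pos: [520.4, -179.1, 62.6]
tcp_rot: [-3.141, -0.27, 0.14]
contact_force: [-0.9, 0.8, -1.3]
opening: 0.534
```

```bash
python3 - <<'E'
from h import *
weigh(3)
E
```

```text
F [2.32 2.75 2.85] sd [0.41 0.47 0.75] T [ 0.497 -0.384  0.072] clk 25.925 open 0.532 [ 520.3 -179.2   62.6] [-3.141 -0.269  0.14 ]
```

move_arm(series="-.2 0 0 0 0 0 0;-.6 0 0 0 0 0 0;-1 0 0 0 0 0 0;-1 0 0 0 0 0 0;-1 0 0 -.3 0 0 0;-1 0 0 -.6 0 0 0;-1 0 0 -.7 0 0 0;-1 0 0 -.6 0 0 0;-1 0 0 0 0 0 0")

```text
clock: 27.05
eef_pos: [494.4, -183.1, 151.3]
tcp_rot: [-3.141, -0.267, 0.14]
contact_force: [-0.2, 0.5, 0.3]
opening: 1.002
```

```bash
python3 - <<'E'
from h import *
s=r.sense();print(s['clock'],s['eef_pos'],s['tcp_rot'],s['opening'])
a,q=tcp(POT['L'],-15,yaw=.142,off=16,back=75);b,_=tcp(POT['L'],-15,yaw=.142,off=15)
plan((a,q,5),(b,q,5))
E
```

```text
27.05 [ 494.37878628 -183.11462519  151.26836305] [-3.14095773 -0.26663074  0.14004556] 1.0024838825035496
5 x 0.022 -0.531 0.08 -0.0 -0.06 -0.02
5 x -0.0 -0.0 0.37 0.0 0.0 0.0
```

move_arm(series="-1 .02 -.4 .05 0 0 0;-1 .02 -.65 .08 0 0 0;-1 .02 -.65 .08 0 0 0;-1 .02 -.55 .08 0 0 0;-1 .02 -.3 .08 0 0 0;-1 0 0 0 0 0 0;-1 0 0 0 0 0 0")

```text
clock: 27.92
eef_pos: [483.0, -72.5, 132.1]
tcp_rot: [-3.136, -0.258, 0.14]
contact_force: [-0.3, -0.3, -0.6]
opening: 1.0
```

```bash
python3 - <<'E'
from h import *
s=r.sense();print(s['clock'],s['eef_pos'],s['tcp_rot'],s['opening'])
b,q=tcp(POT['L'],-15,yaw=.142,off=15)
plan((b,q,5))
E
```

```text
27.925 [482.97800779 -72.47757507 132.12748937] [-3.13636748 -0.25841053  0.13964265] 1.0000540642154612
5 x 0.028 0.026 0.352 -0.05 0.04 -0.03
```

move_arm(series="-1 .03 .03 .35 0 0 0;-1 .03 .03 .35 0 0 0;-1 .03 .03 .35 0 0 0;-1 .03 .03 .35 0 0 0;-1 .03 .03 .2 0 0 0;-1 0 0 0 0 0 0;-1 0 0 0 0 0 0")

```text
clock: 28.8
eef_pos: [507.1, -76.5, 66.1]
tcp_rot: [-3.136, -0.257, 0.137]
contact_force: [0.5, 0.5, 0.3]
opening: 0.998
```

```bash
python3 - <<'E'
from h import *
s=r.sense();print(s['clock'],s['eef_pos'],s['tcp_rot'],s['contact_force'])
b,q=tcp(POT['L'],-15,yaw=.142,off=15)
plan((b,q,1))
E
```

```text
28.8 [507.06821147 -76.47446577  66.10705186] [-3.13589954 -0.25660026  0.13731119] [0.48916467 0.54433962 0.3317516 ]
1 x -0.001 -0.061 0.015 -0.26 0.3 -0.26
```

move_arm(series="-1 0 -.06 .02 -.2 .2 -.2;-1 0 0 0 0 0 0;1 0 0 0 0 0 0;1 0 0 0 0 0 0;1 0 0 0 0 0 0;1 0 0 0 0 0 0;1 0 0 0 0 0 0;1 0 0 0 0 0 0", grip_force=22)

```text
clock: 29.8
eef_pos: [507.3, -73.8, 66.7]
tcp_rot: [-3.141, -0.262, 0.142]
contact_force: [-1.1, 0.2, 0.1]
opening: 0.532
```

move_arm(series="1 0 0 0 0 0 0;1 0 0 -.25 0 0 0;1 0 0 -.4 0 0 0;1 0 0 -.4 0 0 0;1 0 0 -.2 0 0 0;1 0 0 0 0 0 0;1 0 0 0 0 0 0")

```text
clock: 30.68
eef_pos: [492.0, -75.7, 116.3]
tcp_rot: [-3.141, -0.259, 0.141]
contact_force: [0.5, 0.1, -4.0]
opening: 0.533
```

```bash
python3 - <<'E'
from h import *
import cv2
weigh(11)
im=vision.grab_frame("top")[:,:,::-1]; im2=vision.grab_frame("scene")[:,:,::-1]
cv2.imwrite("pics/p6.png",cv2.resize(np.hstack([cv2.resize(im[140:240,220:370],(220,147)),im2[160:307,145:325]]),(800,294),interpolation=2))
s=r.sense(); p=s['eef_pos']
a=pour(10,180);b=pour(10,132);c=pour(45,130)
plan((p+[0,0,60],rot(-5,.14),5),(*a,9),(*b,4),(*c,7))
E
```

```text
F [-0.25 -0.18 -3.2 ] sd [0.43 0.59 0.46] T [-0.033  0.24   0.007] clk 31.225 open 0.536 [492.2 -75.7 116.5] [-3.141 -0.259  0.141]
5 x 0.057 -0.0 -0.295 -0.01 -1.97 0.02
9 x 0.187 -0.653 -0.036 0.01 -1.67 0.19
4 x 0.052 -0.0 0.295 0.0 0.0 0.0
7 x 0.007 0.0 -0.089 0.0 -5.0 -0.0
```

View pics/p6.png

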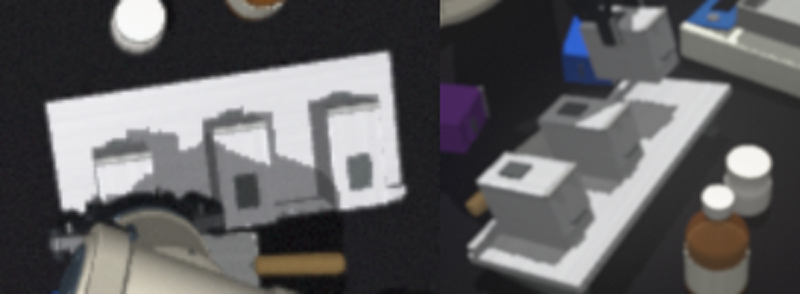

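move_arm(series="1 .06 0 -.3 0 -2 0;1 .06 0 -.3 0 -2 0;1 .06 0 -.3 0 -2 0;1 .06 0 -.3 0 -2 0;1 .06 0 -.3 0 -2 0;1 .15 -.4 -.04 0 -1.6 .1;1 .19 -.65 -.04 0 -1.6 .2;1 .19 -.65 -.04 0 -1.6 .2;1 .19 -.65 -.04 0 -1.6 .2;1 .19 -.65 -.04 0 -1.6 .2;1 .19 -.65 -.04 0 -1.6 .2;1 .19 -.65 -.04 0 -1.6 .2;1 .19 -.65 -.04 0 -1.6 .2;1 .15 -.65 -.04 0 -1 .2;1 .1 -.5 0 0 -1 .1;1 0 -.25 0 0 0 0;1 0 0 0 0 0 0;1 0 0 0 0 0 0")

```text
clock: 33.58
eef_pos: [532.6, 192.9, 190.4]
tcp_rot: [3.139, 0.183, 0.106]
contact_force: [-0.6, -0.0, -2.9]
opening: 0.532
```

```bash
python3 - <<'E'
from h import *
s=r.sense();print({k:np.round(s[k],3) for k in('clock','eef_pos','tcp_rot','contact_force','opening')})
b=pour(10,132);c=pour(45,130); d=np.array([0,10,0])
plan((b[0]+d,b[1],4),(c[0]+d,c[1],7))
E
```

```text
{'clock': np.float64(33.575), 'eef_pos': array([532.57 , 192.859, 190.44 ]), 'tcp_rot': array([3.139, 0.183, 0.106]), 'contact_force': array([-0.638, -0.011, -2.91 ]), 'opening': np.float64(0.532)}
4 x 0.027 0.103 0.318 0.03 0.11 -0.05
7 x 0.007 0.0 -0.089 0.0 -5.0 -0.0
```

move_arm(series="1 .02 .07 .3 0 0 0;1 .02 .07 .3 0 0 0;1 .02 .07 .3 0 0 0;1 .02 .07 .25 0 0 0;1 0 0 -.04 0 -5 0;1 0 0 -.08 0 -5 0;1 0 0 -.08 0 -5 0;1 0 0 -.08 0 -5 0;1 0 0 -.08 0 -5 0;1 0 0 -.08 0 -5 0;1 0 0 -.08 0 -5 0;1 0 0 0 0 0 0;1 0 0 0 0 0 0;1 0 0 0 0 0 0;1 0 0 0 0 0 0;1 0 0 0 0 0 0")

```text
clock: 35.58
eef_pos: [537.3, 177.8, 155.6]
tcp_rot: [3.138, 0.806, 0.102]
contact_force: [-0.7, 0.3, -1.4]
opening: 0.532
```

```bash
python3 - <<'E'
from h import *
import cv2
weigh(6)
im2=vision.grab_frame("scene")[:,:,::-1]
cv2.imwrite("pics/p7.png",cv2.resize(im2[90:240,240:400],(640,600),interpolation=2))
G=np.array([507.3,-73.8,66.7]); q=rot(-15,.142)
up=G+q.apply([0,0,-40]); hi=up+[0,0,60]
a=r.sense()['eef_pos'].copy();a[2]=190
plan((a,rot(5,.1),7),(hi,q,10),(up,q,4),(G,q,4))
E
```

```text
F [ 0.26  0.11 -1.12] sd [0.38 0.39 0.58] T [ 0.072 -0.547  0.013] clk 35.875 open 0.535 [537.3 177.7 155. ] [3.138 0.807 0.101]
7 x -0.061 0.0 -0.112 0.03 5.9 0.02
10 x -0.18 0.616 0.049 0.02 2.0 -0.24
4 x -0.097 -0.0 0.362 0.0 0.0 0.0
4 x 0.0 0.0 0.25 0.0 0.0 0.0
```

View pics/p7.png

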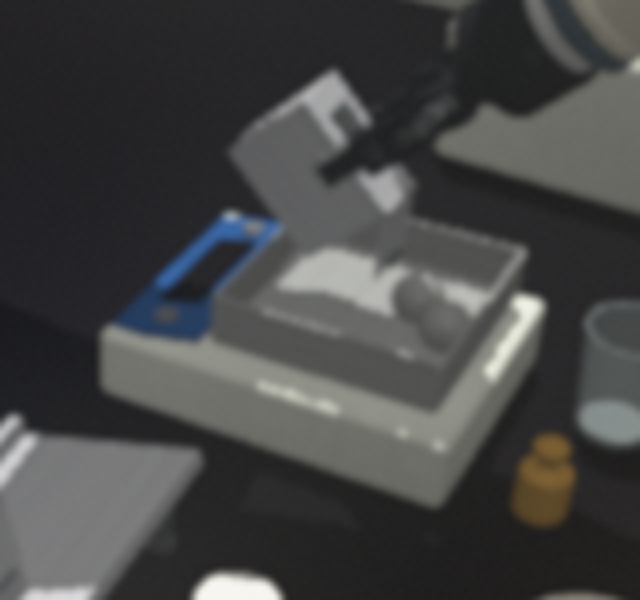

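Both steel balls are in the pan, at (410,295) and (440,320), and the wrist load fell from 3.2 to about 1.1 N. Next I take pot L back.

move_arm(series="1 -.06 0 -.12 0 5.9 0;1 -.06 0 -.12 0 5.9 0;1 -.06 0 -.12 0 5.9 0;1 -.06 0 -.12 0 5.9 0;1 -.06 0 -.12 0 5.9 0;1 -.06 0 -.12 0 5.9 0;1 -.06 0 -.12 0 5.9 0;1 -.15 .4 0 0 2 -.2;1 -.18 .62 .03 0 2 -.24;1 -.18 .62 .03 0 2 -.24;1 -.18 .62 .03 0 2 -.24;1 -.18 .62 .03 0 2 -.24;1 -.18 .62 .03 0 2 -.24;1 -.18 .62 .03 0 2 -.24;1 -.18 .62 .03 0 2 -.24;1 -.18 .62 .03 0 2 -.24;1 -.18 .6 .03 0 1 -.24;1 -.1 .3 0 0 0 0;1 0 0 0 0 0 0;1 0 0 0 0 0 0")

```text
clock: 38.42
eef_pos: [489.8, -86.6, 174.7]
tcp_rot: [3.136, -0.27, 0.148]
contact_force: [0.6, -0.0, -1.5]
opening: 0.534
```

```bash
python3 - <<'E'
from h import *
s=r.sense();print(s['clock'],s['eef_pos'],s['tcp_rot'])
G=np.array([507.3,-73.8,66.7]); q=rot(-15,.142)
up=G+q.apply([0,0,-40])
plan((up+[0,0,35],q,4),(up,q,3),(G,q,4))
E
```

```text
38.425 [489.79290216 -86.58335695 174.65463874] [ 3.13569896 -0.26964384  0.14804183]
4 x -0.003 -0.064 0.221 0.06 -0.11 0.08
3 x -0.075 -0.0 0.282 0.0 0.0 0.0
4 x 0.0 0.0 0.25 0.0 0.0 0.0
```

move_arm(series="1 0 -.065 .22 .06 -.1 .08;1 0 -.065 .22 .06 -.1 .08;1 0 -.065 .22 .06 -.1 .08;1 0 -.065 .22 .06 -.1 .08;1 -.07 0 .28 0 0 0;1 -.07 0 .28 0 0 0;1 -.07 0 .28 0 0 0;1 0 0 .25 0 0 0;1 0 0 .2 0 0 0;1 0 0 0 0 0 0")

```text
clock: 39.67
eef_pos: [503.3, -71.7, 81.5]
tcp_rot: [-3.141, -0.26, 0.144]
contact_force: [0.0, -0.3, -1.6]
opening: 0.535
```

```bash
python3 - <<'E'
from h import *
s=r.sense();print(s['clock'],s['eef_pos'],s['tcp_rot'])
plan((np.array([507.3,-73.8,66.7]),rot(-15,.142),3))
E
```

```text
39.675 [503.26845017 -71.66274296  81.45222873] [-3.14052576 -0.26014172  0.14386625]
3 x -0.002 0.023 0.127 -0.03 0.03 0.03
```

move_arm(series="1 0 .025 .13 0 0 0;1 0 .025 .13 0 0 0;1 0 .02 .1 0 0 0;1 -.01 .01 .04 0 0 0;1 0 0 0 0 0 0")

```text
clock: 40.3
eef_pos: [508.8, -74.0, 67.0]
tcp_rot: [-3.14, -0.263, 0.144]
contact_force: [1.0, -0.4, -1.3]
opening: 0.536
```

```bash
python3 - <<'E'
from h import *
weigh(4)
plan((np.array([507.3,-73.8,66.7]),rot(-15,.142),1))
E
```

```text
F [-0.54  0.64  1.43] sd [0.3  0.5  1.88] T [0.153 0.199 0.069] clk 40.5 open 0.535 [508.8 -74.1  66.8] [-3.14  -0.263  0.143]
1 x -0.036 -0.012 -0.007 -0.11 -0.05 0.08
```

move_arm(series="1 -.08 0 0 0 -.1 0;1 -.06 0 0.01 0 0 0;1 0 0 0 0 0 0")

```text
clock: 40.88
eef_pos: [506.8, -75.0, 66.7]
tcp_rot: [-3.141, -0.267, 0.142]
contact_force: [-0.2, -0.5, -1.0]
opening: 0.532
```

```bash
python3 - <<'E'
from h import *
weigh(3)
plan((np.array([507.3,-73.8,66.7]),rot(-15,.142),1))
E
```

```text
F [1.92 1.6  0.77] sd [0.38 0.47 0.23] T [ 0.296 -0.221  0.067] clk 41.025 open 0.534 [506.7 -75.   66.6] [-3.141 -0.267  0.142]
1 x 0.019 -0.029 0.001 -0.03 -0.29 0.02
```

Ledge contact shows as a +x force of about 2 N. I release and back away, up and towards the robot, so the stand is in clear view.

move_arm(series="-.2 0 0 0 0 0 0;-.6 0 0 0 0 0 0;-1 0 0 0 0 0 0;-1 0 0 0 0 0 0;-1 0 0 -.3 0 0 0;-1 0 0 -.6 0 0 0;-1 0 0 -.8 0 0 0;-1 0 0 -.9 0 0 0;-1 0 0 -.9 0 0 0;-1 -.6 0 -.5 0 0 0;-1 -.8 0 0 0 0 0;-1 -.8 0 0 0 0 0;-1 -.8 0 0 0 0 0;-1 0 0 0 0 0 0;-1 0 0 0 0 0 0")

```text
clock: 42.9
eef_pos: [344.0, -99.1, 200.3]
tcp_rot: [3.136, -0.271, 0.143]
contact_force: [-0.3, 0.1, -0.0]
opening: 0.998
```

```bash
python3 - <<'E'
from h import *
import cv2
im=vision.grab_frame("top")[:,:,::-1]; im2=vision.grab_frame("scene")[:,:,::-1]
cv2.imwrite("pics/p8.png",np.vstack([cv2.resize(np.hstack([im[120:250,100:370]]),(600,289),interpolation=2),cv2.resize(im2[125:310,140:430],(480,306),interpolation=2) if 0 else cv2.resize(im2[125:275,140:451],(600,289),interpolation=2)]))
ref=cv2.imread("pics/scene_raw.png"); rt=cv2.imread("pics/top_raw.png")
cv2.imwrite("pics/diff.png",cv2.resize(np.hstack([cv2.absdiff(im,rt)[120:250,200:370],cv2.resize(cv2.absdiff(im2,ref)[160:310,145:315],(170,130))])*2,(800,306)))
print(r.sense()['clock'],r.sense()['eef_pos'])
E
```

```text
43.0 [344.07830922 -98.82118506 200.0386576 ]
```

View pics/p8.png

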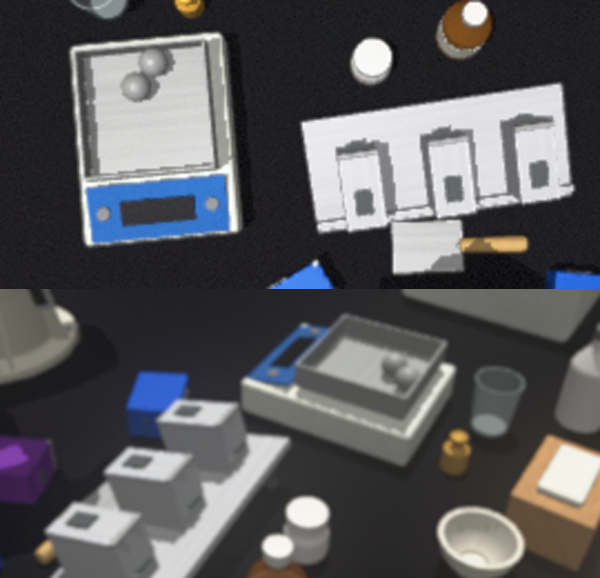

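```bash
python3 - <<'E'
from h import *
import cv2
n=vision.grab_frame("top")[:,:,::-1]; o=cv2.imread("pics/top_raw.png")
f=lambda im:cv2.resize(im[160:228,230:362],None,fx=6,fy=4.2,interpolation=2)
cv2.imwrite("pics/p9.png",np.vstack([f(o),f(n)]))
g=lambda a:a.mean(2).astype(np.float32)
for k,x in(('L',253),('M',293),('R',332)):
    a=g(o);b=g(n)
    y={'L':199,'M':193,'R':188}[k]
    # hatch (dark square) centroid in both
    def c(im):
        w=(im[y:y+22,x:x+18]<130).astype(np.uint8); m=cv2.moments(w,True); return np.round([x+m['m10']/m['m00'],y+m['m01']/m['m00'],m['m00']],2)
    print(k,c(a),c(b))
E
```

```text
L [262.31 210.55  67.  ] [263.43 210.78  69.  ]
M [301.34 204.87  87.  ] [301.12 205.14  95.  ]
R [340.37 199.35  91.  ] [340.29 199.13 101.  ]
```

```bash
python3 -c "
from rig import r
print(r.sign_off())"
```

```text
the job is handed in; nothing more can be done
None
```

The job is done and handed in, at about 43 s of the 72 s allowed.

- **Weighing:** I lifted the three pots in turn from right to left as seen from the robot. The pictures did not show which is a, b or c, so I name them by place.
  - The right pot pulled about 3.3 N and the left about 3.2 N, so both held steel balls.
  - The middle pot pulled about 1.8 N, so it held plastic; I put it back without tipping it.
- **Pouring:** I tipped the right and left pots about 46° over the balance pan, each straight after its lift. The pull then fell to about 1.6 N and 1.1 N. The last pictures show both steel balls lying in the pan.
- **Pots back:** All three stand in their places. The roof marks in the top picture lie within about 1 mm of the start for the middle and right pots, and about 3 mm sideways for the left one. I pushed each pot lightly back towards the ledge before letting go. The middle and left pots showed about 2 N from the ledge, but the right one showed only the board pressing up, so its ledge contact is not confirmed by force.
- **Checks that disagreed or failed:** Setting the middle pot down took several small downward steps, because it came to rest about 4 mm lower in the gripper than when I gripped it. The last close-up before and after picture could not be viewed because the picture limit was reached, so I relied on the measured roof marks. The bystanders in view looked unmoved, but I did not measure them.

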